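Find the release notch in the movement case's edge and press its key

ROBOT

A 7-joint arm with a two-finger parallel gripper is mounted at the origin on the work surface. World frame = base frame: x ahead of the robot, y to its left, z up, the work surface at z = 0. Lengths are in m, angles in rad, forces in N, time in s.
With the tool pointing down it reaches from about 0.425 to 0.875 m from the base axis. Payload 4.7 kg.
Tool frame: the origin (TCP) lies between the finger pads; the fingertips stand 14 mm ahead of it and the grasp point (between the pads) lies 5 mm behind it; z points along the fingers, y is the line along which they close (so a half turn about z gives the same grasp; the last joint's range is limited). The gripper opens to 87 mm and grips with 3 to 60 N. Pads are 19 mm wide; open, the fingers measure 117 mm over their backs; the gripper's body (75 mm by 190 mm) begins 51 mm behind the grasp point.
Start: joints at [-1.265, 0.321, -0.07, 1.45, 0.023, 1.371, -0.057], TCP at [0.187, 0.623, 0.237] pointing down, gripper open.
Joint ranges: [-2.86, 2.86], [-0.3, 2.09], [-1.38, 1.24], [0.06, 2.45], [-1.56, 4.7], [0.09, 2.05], [-2.69, 2.69]. Speed limits (rad/s): [2.57, 2.57, 3.14, 3.14, 3.14, 3.14, 3.14].

INTERFACE

Orientations are given as a rotation vector (axis times angle).
In Python, from bench import ctrl gives the robot as it stands.
- The arm moves only by the shell command python3 -m inch 'ROWS' [OPENING] [FORCE]. ROWS is JSON, a list of rows, each a list of 6 numbers: the shift along the world's x, y, z in mm, then the turn, a rotation vector about the world's x, y, z in degrees. In form: [[tx, ty, tz, rx, ry, rz], ...]. A call has 1 to 20 rows; each row is the pose to reach, as a shift and turn from the pose commanded when the call began; what a row does not reach only later rows make up. A row lasts 1/8 s, in which the tool goes at most 62.5 mm and 10.7 degrees, less where a joint would pass 70% of its speed; a pose out of reach is approached as far as the arm can. A call with a gripper value outside its range is refused whole. OPENING is the finger opening in mm, from 0 to 87, set as the call begins (- or left out, the last holds). The fingers move at their own pace and stop on an object; FORCE is the grip in N (left out, the last holds). Time passes only in rows, so rows that repeat a pose let the fingers close. It gives the time, the measured TCP pose, the force, the opening and the grip force at its end, in the units of the state.
- ctrl.get_state(): the state, without advancing time (a new reading comes with each control period).
- ctrl.get_image(name): name is "scene" or "top"; returns (picture, depth): 420x560x3 uint8, red, green, blue; 420x560 float32, m along the optical axis (not along the pixel's ray), 0 where there is no reading.
- ctrl.camera_params(name): a dict with "mtx" (3x3 intrinsics, pixels), "dist_coeffs" ([k1, k2, p1, p2, k3] as OpenCV has them; the pictures are not rectified), "T" (4x4, takes a point from camera to world coordinates). Camera axes: x right, y down, z forward; pixel columns grow to the right and rows downward; lengths in m; the calibration is good to about 2 mm. A picture is of the moment at which its call begins. camera_params takes no time and is no camera call.
- ctrl.close_job(): hands the job in; it is judged then, once.
The state is a dict: "time": time; "joint_positions": joint angles; "qd": joint speeds; "joint_torque": joint torques, N m; "position": TCP position; "tool_rot": TCP orientation; "ft_force": force on the tool from outside, world axes, zero at the start; "torque": the same for the moment, N m; "grip_width": opening from 0.0 (shut) to 1.0 (fully open); "grip_force": force on a finger pad.
Only numpy, scipy, OpenCV 4.12 (cv2) and the standard library are available. Lean on these libraries where they do the work, as an engineer would, in place of code of your own. Each camera call takes 0.05 s, during which the arm holds its last target. There are 200 camera calls.

TASK

The steel strip along the front edge of the wooden watch-movement case has a release notch somewhere along it: feel or look for it, and with a fingertip press the key inside it all the way down, so that the clear lid is raised and stays ajar. Then take the hand away; do not touch the lid itself, and leave all the loose things on the bench where they are.

Things in the scene. Friction and masses are not known exactly. Their poses are not given: they have to be found in the camera images.
- case: Wooden storage case for watch movements, fixed: 190 mm deep (x), 340 mm long (y). Origin on the bench under its centre, z up, y along it; its -x side is its front, towards the robot, and carries the steel strip. Behind the strip (case x = -53 to -35 mm) stands a wooden wall 44 mm high; the lid's front edge is at case x = -30 mm.
- strip (a point): Centre of the top face of the steel edge strip (case x = -77 mm, y = 0), 52 mm above the bench; axes as the case's. Strip: flat, rigid, 32 mm wide in x, 300 mm long in y, with a 20 mm wooden block of equal height at either end. The notch in it can be felt by sweeping or tapping a fingertip along the top, or seen from above.
- places (a point): Same point as strip; it says where the notch can be. The notch is a gap right across the strip, 50 mm long in y, centred at y = -125, -75, -25, +25, +75 or +125 mm from here (varies). In it lies a flat steel release key, 26 x 40 mm (y), its top 10 mm below the strip's top. It goes straight down 8 mm, resists with 2 to 8 N, and stays where it is left.
- key (a joint): How far the release key in the notch is pressed, in m: 0 up, 0.008 fully down.
- lid: The clear plastic lid of the case with a steel front bar, 110 x 300 mm, shut at first with its top 50 mm above the bench. Origin on its hinge at the case's far side (case x = +80 mm, 44 mm up); its z is vertical when shut. The key lifts it by linkage: its front edge rises as the key goes down, to a tilt of 0.30 rad (about 32 mm at the front edge).
- jar: Bystander: a closed glass jar with a cap, 44 mm across and 62 mm tall, loose. Origin on the bench under it. To be left alone.
- cork: Bystander: a cork disc, 44 mm across and 26 mm tall, loose. Origin on the bench under it. To be left alone.
- loupe: Bystander: a black eye loupe standing on its wide end, 34 mm across and 30 mm tall, loose. Origin on the bench under it. To be left alone.
- driver: Bystander: a small screwdriver, 120 mm long, lying down, loose. Origin under its middle. To be left alone.
- tray: Bystander: a round metal parts tray, 94 mm across and 20 mm tall, loose. Origin on the bench under it. To be left alone.
- dome: Bystander: a clear dust dome with a ball knob on a white foot, 110 mm across and 91 mm tall, loose. Origin on the bench under it. To be left alone.
- holder: Bystander: a steel movement holder with a brass movement on it, 30 x 50 x 23 mm, loose. Origin on the bench under it. To be left alone.

How it is judged:
By the outcome, as a careful person would: the job done as asked, in the order asked, and still so for the second after the job is handed in, with the robot touching nothing.
It also fails if it takes over 61 s, if anything falls off the work surface, if the arm or the gripper's body presses on something with over 40 N, if the wrist force passes 120 N, or if a joint passes its speed limit or range.

## Working session

There is one attempt and no reset: what is moved stays moved. The work goes in short steps, Python scripts to look and compute and a shell command to move; the robot and the scene stay as the last step left them, time stands still between calls to the robot, and variables do not carry over. Pictures are saved under pics/ and viewed, at most 10 in all, crops included, and the job is handed in when it is done.

```bash
mkdir -p pics; ls
python3 - <<'E'
from bench import ctrl
import cv2,numpy as np
for n in("top","scene"):
    im,d=ctrl.get_image(n); cv2.imwrite(f"pics/{n}0.png",im[:,:,::-1]); np.savez(f"{n}0.npz",im=im,d=d)
    p=ctrl.camera_params(n); print(n,np.round(p["mtx"],1).tolist(),p["dist_coeffs"],np.round(p["T"],3).tolist())
s=ctrl.get_state();print(s["time"],s["position"],s["tool_rot"],s["ft_force"],s["grip_width"])
E
```

```text
pics
top [[448.8, 0.0, 277.0], [0.0, 448.8, 211.5], [0.0, 0.0, 1.0]] [-0.02963824  0.          0.          0.          0.        ] [[0.019, -0.989, 0.15, 0.402], [-1.0, -0.019, 0.002, 0.043], [0.001, -0.15, -0.989, 0.998], [0.0, 0.0, 0.0, 1.0]]
scene [[446.4, 0.0, 279.9], [0.0, 446.4, 206.2], [0.0, 0.0, 1.0]] [-0.01995906  0.          0.          0.          0.        ] [[0.612, 0.539, -0.579, 1.038], [0.791, -0.422, 0.443, -0.349], [-0.005, -0.729, -0.684, 0.664], [0.0, 0.0, 0.0, 1.0]]
0.1 [0.1868886  0.62206147 0.23556949] [-4.56692836e-01 -3.10802381e+00  2.68227147e-03] [ 0.28761991 -0.04415016  0.34691159] 0.9981085946817374
```

View pics/top0.png

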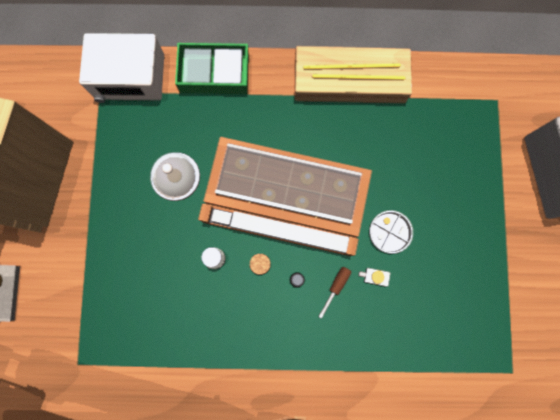

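View pics/scene0.png

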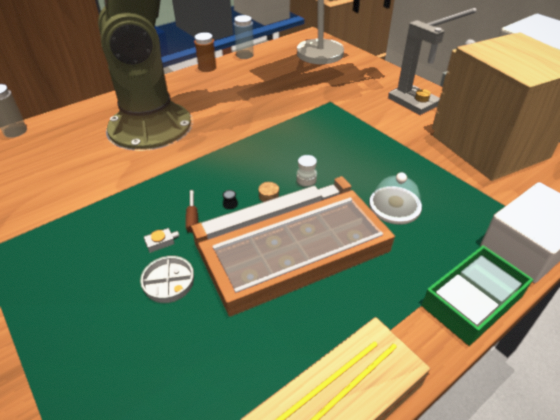

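The top view shows the case turned about 12°. The strip's white top runs from about (232,222) to (350,242), and the notch with the key is near (221,217), at the +y end. The jar is at (213,258), the cork at (260,264) and the dome at (175,176). Next I'll measure these.

```bash
cat > h.py <<'E'
from bench import ctrl
import cv2,numpy as np
def ray(n,uv):
    p=ctrl.camera_params(n);T=np.array(p["T"])
    q=cv2.undistortPoints(np.array(uv,float).reshape(-1,1,2),np.array(p["mtx"]),np.array(p["dist_coeffs"])).reshape(-1,2)
    return T[:3,3],np.c_[q,np.ones(len(q))]@T[:3,:3].T
def plane(n,uv,z):
    o,d=ray(n,uv); return o+d*((z-o[2])/d[:,2])[:,None]
def dep(n,uv,D):
    o,d=ray(n,uv); z=np.array([D[int(round(v)),int(round(u))] for u,v in uv]); return o+d*z[:,None]
E
python3 - <<'E'
from h import *
f=np.load("top0.npz");im,D=f["im"],f["d"]
c=cv2.resize(im[195:275,190:290],None,fx=6,fy=6,interpolation=cv2.INTER_CUBIC);cv2.imwrite("pics/c1.png",c[:,:,::-1])
f2=np.load("scene0.npz");c=cv2.resize(f2["im"][145:245,280:400],None,fx=6,fy=6,interpolation=cv2.INTER_CUBIC);cv2.imwrite("pics/c2.png",c[:,:,::-1])
print("strip depth pts",dep("top",[(250,225),(300,233),(340,240),(221,217),(222,219),(206,215),(354,245)],D).round(4).tolist())
# white strip mask
hsv=cv2.cvtColor(im,cv2.COLOR_RGB2HSV);m=((hsv[...,1]<60)&(hsv[...,2]>170)).astype(np.uint8);
n,l,s,ce=cv2.connectedComponentsWithStats(m)
for i in range(1,n):
    x,y,w,h,a=s[i]
    if a>25 and 140<y<300 and x>140 and x<420:
        r=cv2.minAreaRect(np.argwhere(l==i)[:,::-1].astype(np.float32)); print(a,ce[i].round(1),r); b=cv2.boxPoints(r);print(plane("top",b,.052).round(4).tolist())
E
```

```text
strip depth pts [[0.5156, 0.1016, 0.052], [0.5004, -0.0046, 0.0538], [0.4874, -0.0895, 0.0518], [0.5327, 0.1649, 0.0435], [0.5286, 0.1628, 0.0418], [0.535, 0.1957, 0.0534], [0.4774, -0.1191, 0.0517]]
424 [294.2 159.2] ((294.0556640625, 159.25315856933594), (137.09693908691406, 3.6525917053222656), 12.711133003234863)
[[0.6882, 0.1572, 0.052], [0.6963, 0.1558, 0.052], [0.6345, -0.1359, 0.052], [0.6266, -0.1341, 0.052]]
1488 [173.  173.7] ((174.5, 176.0), (46.0, 47.0), 90.0)
[[0.6693, 0.322, 0.052], [0.6711, 0.2194, 0.052], [0.5694, 0.2146, 0.052], [0.5675, 0.3156, 0.052]]
610 [283.3 205.5] ((283.6473083496094, 204.85165405273438), (140.4634552001953, 5.983770370483398), 12.804265975952148)
[[0.5849, 0.1798, 0.052], [0.5978, 0.1775, 0.052], [0.536, -0.1168, 0.052], [0.5234, -0.1139, 0.052]]
2066 [281.9 229.6] ((279.8143310546875, 228.92605590820312), (138.5997314453125, 15.78531265258789), 12.835609436035156)
[[0.522, 0.1858, 0.052], [0.5553, 0.1797, 0.052], [0.4949, -0.1088, 0.052], [0.4623, -0.1013, 0.052]]
1239 [389.9 232.1] ((391.0, 231.0), (42.0, 42.0), 90.0)
[[0.5528, -0.1537, 0.
[... 183 characters left out ...]
052], [0.4657, 0.1592, 0.052], [0.428, 0.1578, 0.052]]
123 [368.1 274.7] ((367.1470642089844, 274.41180419921875), (15.037208557128906, 13.824529647827148), 14.03624439239502)
[[0.4059, -0.1274, 0.052], [0.4339, -0.1346, 0.052], [0.4268, -0.1652, 0.052], [0.3989, -0.1578, 0.052]]
93 [385.5 278.2] ((384.9189453125, 277.9864807128906), (8.055550575256348, 14.138313293457031), 9.462322235107422)
[[0.3963, -0.1725, 0.052], [0.4253, -0.1778, 0.052], [0.4229, -0.1944, 0.052], [0.3939, -0.1891, 0.052]]
80 [326.2 305.4] ((326.5, 305.0), (3.1008682250976562, 27.28763771057129), 29.744882583618164)
[[0.3292, -0.0447, 0.052], [0.3779, -0.0726, 0.052], [0.3749, -0.0782, 0.052], [0.3262, -0.0503, 0.052]]
```

View pics/c1.png

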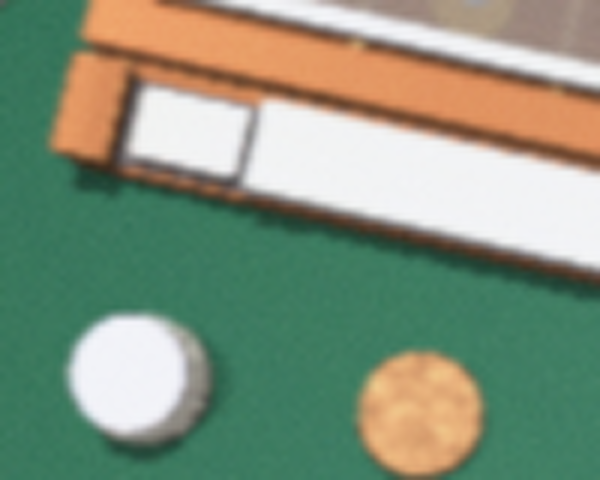

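View pics/c2.png

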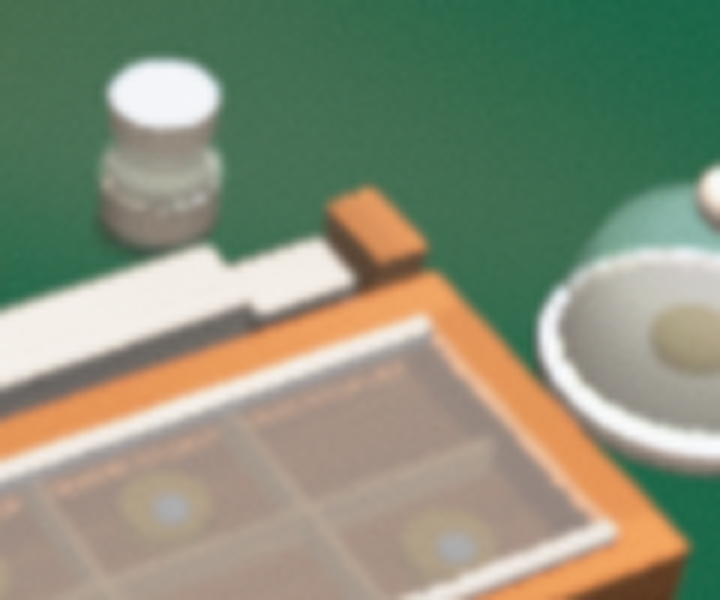

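The crops show the key in the end notch beside the wooden block, centred near (221,217) in the top view and (329,191) in the scene view. Next I'll triangulate it and check where the arm's path starts.

Run:
```python
from h import *
from scipy.spatial.transform import Rotation as Ro
im=np.load("top0.npz")["im"]
ct=np.array([(135,82),(257,103),(240,185),(125,160)])/6+[190-.4,195-.4]
cs=np.array([(320,240),(235,265),(258,312),(355,275)])/6+[280-.4,145-.4]
print("top z.042",plane("top",ct,.042).round(4).tolist(),plane("top",[ct.mean(0)],.042).round(4))
print("scene z.042",plane("scene",cs,.042).round(4).tolist(),plane("scene",[cs.mean(0)],.042).round(4))
(o1,d1),(o2,d2)=ray("top",[ct.mean(0)]),ray("scene",[cs.mean(0)])
A=np.c_[d1[0],-d2[0]];t=np.linalg.lstsq(A,o2-o1,rcond=None)[0];p,q=o1+t[0]*d1[0],o2+t[1]*d2[0];print("tri",p.round(4),q.round(4))
print("stand",plane("scene",[(415,100),(425,40),(390,95),(440,100),(320,50),(205,60),(243,50)],0).round(3).tolist())
s=ctrl.get_state();R=Ro.from_rotvec(s["tool_rot"]);print(R.as_matrix().round(4).tolist(),s["position"])
y=R.as_matrix()[:,1];print("tool yaw",np.degrees(np.arctan2(-y[0],y[1])))
yaw=np.arctan2(-.0605,.288);ex=np.array([np.cos(yaw),np.sin(yaw)]);ey=np.array([-ex[1],ex[0]]);print("yaw",np.degrees(yaw))
b=np.array([[.522,.1858],[.5553,.1797],[.4949,-.1088],[.4623,-.1013]]);c=b.mean(0);print("strip",c,"pred key",c+125*.001*ey)
```

```text
top z.042 [[0.5515, 0.185, 0.042], [0.5447, 0.1409, 0.042], [0.515, 0.1459, 0.042], [0.5232, 0.1875, 0.042]] [[0.5336 0.1648 0.042 ]]
scene z.042 [[0.5281, 0.1849, 0.042], [0.5197, 0.152, 0.042], [0.5433, 0.1418, 0.042], [0.5498, 0.1817, 0.042]] [[0.5353 0.165  0.042 ]]
tri [0.5338 0.165  0.0407] [0.5344 0.1659 0.0409]
stand [[0.361, 0.668, 0.0], [0.104, 1.032, 0.0], [0.296, 0.632, 0.0], [0.406, 0.725, 0.0], [-0.066, 0.676, 0.0], [-0.247, 0.322, 0.0], [-0.232, 0.466, 0.0]]
[[-0.9577, 0.2877, -0.0004], [0.2877, 0.9577, -0.0017], [-0.0001, -0.0017, -1.0]] [0.1868886  0.62206147 0.23556949]
tool yaw -16.718440265069894
yaw -11.863589884282716
strip [0.508625 0.03885 ] pred key [0.53432279 0.16117998]
```

The two views agree: key centre at about (0.534, 0.165), top at z≈0.041, where 0.042 is expected. This matches the place y=+125 mm, and the case yaw is −11.9°. I'll approach with the fingers closed, pulling inwards first to keep clear of the stand at about (0.36, 0.67).

```bash
python3 -m inch '[[0,-20,0,0,0,0],[0,-50,0,0,0,0],[0,-85,0,0,0,0],[0,-120,0,0,0,0],[10,-155,0,0,0,0],[35,-180,0,0,0,0],[65,-205,0,0,0,1],[95,-230,0,0,0,1],[125,-255,0,0,0,2],[155,-280,0,0,0,2],[185,-305,0,0,0,3],[215,-330,0,0,0,3],[245,-360,0,0,0,4],[270,-385,0,0,0,4.9],[295,-410,0,0,0,4.9],[320,-433,0,0,0,4.9],[337,-450,0,0,0,4.9],[345,-458,0,0,0,4.9],[345,-458,0,0,0,4.9],[345,-458,0,0,0,4.9]]' 0 20
python3 -m inch '[[0,0,-30,0,0,0],[0,0,-60,0,0,0],[0,0,-85,0,0,0],[0,0,-105,0,0,0],[0,0,-120,0,0,0],[0,0,-120,0,0,0],[0,0,-120,0,0,0]]'
python3 - <<'E'
from h import *
from scipy.spatial.transform import Rotation as Ro
s=ctrl.get_state();print(s["time"],s["position"],s["ft_force"],s["grip_width"]);y=Ro.from_rotvec(s["tool_rot"]).as_matrix()[:,1];print("tool yaw",np.degrees(np.arctan2(-y[0],y[1])))
a=ctrl.get_image("top")[0][150:290,150:300];b=ctrl.get_image("scene")[0][70:240,250:430]
f=lambda i:cv2.resize(i,(400,400*i.shape[0]//i.shape[1]),interpolation=cv2.INTER_CUBIC)[:370]
cv2.imwrite("pics/h1.png",np.hstack([f(a),f(b)])[:,:,::-1])
E
```

```text
time: 2.6
position: [0.5312, 0.1658, 0.2364]
tool_rot: [-0.321, -3.124, -0.001]
ft_force: [-0.8, 0.3, -0.4]
grip_width: 0.006
grip_force: 0.0
time: 3.48
position: [0.5325, 0.165, 0.1174]
tool_rot: [0.323, 3.124, 0.001]
ft_force: [-0.4, 0.3, -0.5]
grip_width: 0.005
grip_force: 0.0
3.475 [0.53245636 0.16498406 0.11740157] [-0.37128796  0.33170187 -0.48275227] 0.00453794344019633
tool yaw -11.793628867713965
```

View pics/h1.png

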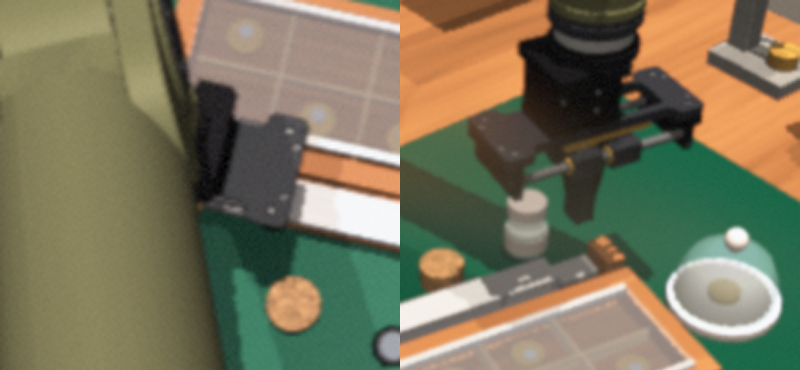

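The fingers are closed, at the right yaw and above the notch (tip at about (580,215) in the right half). The jar and dome are clear. I'll go down into the notch and watch the force.

```bash
python3 -m inch '[[0,0,-15,0,0,0],[0,0,-30,0,0,0],[0,0,-42,0,0,0],[0,0,-50,0,0,0],[0,0,-54,0,0,0],[0,0,-57,0,0,0],[0,0,-57,0,0,0],[0,0,-57,0,0,0]]'
python3 -m inch '[[0,0,-2,0,0,0],[0,0,-4,0,0,0],[0,0,-6,0,0,0],[0,0,-6,0,0,0]]'
```

```text
time: 4.58
position: [0.5323, 0.1646, 0.06]
tool_rot: [0.323, 3.124, 0.001]
ft_force: [-0.3, 0.3, -0.4]
grip_width: 0.005
grip_force: 0.0
time: 5.08
position: [0.5322, 0.1646, 0.0537]
tool_rot: [0.323, 3.125, 0.001]
ft_force: [-0.2, 0.2, 3.2]
grip_width: 0.007
grip_force: 1.4
```

The tip is inside the notch, pressing the key with about 3 N. I'll press on to the stop.

```bash
python3 -m inch '[[0,0,-1.5,0,0,0],[0,0,-3,0,0,0],[0,0,-4.5,0,0,0],[0,0,-6,0,0,0],[0,0,-6,0,0,0]]'
python3 -m inch '[[0,0,-1,0,0,0],[0,0,-1,0,0,0],[0,0,-1,0,0,0]]'
```

```text
time: 5.7
position: [0.5322, 0.1646, 0.0484]
tool_rot: [0.324, 3.125, 0.001]
ft_force: [-2.3, -1.1, 8.7]
grip_width: 0.007
grip_force: 4.8
time: 6.08
position: [0.5323, 0.1647, 0.0483]
tool_rot: [-0.324, -3.125, -0.001]
ft_force: [-3.9, -1.0, 16.0]
grip_width: 0.007
grip_force: 8.0
```

The position has stalled at tip z≈0.034, the expected fully-down height, while the force rises, so this is the stop. I'll press slightly firmer to confirm, then go straight up and away.

```bash
python3 -m inch '[[0,0,-1,0,0,0],[0,0,-1,0,0,0],[0,0,-1,0,0,0]]'
python3 -m inch '[[0,0,3,0,0,0],[0,0,10,0,0,0],[0,0,25,0,0,0],[0,0,50,0,0,0],[0,0,80,0,0,0],[0,0,120,0,0,0],[0,0,160,0,0,0],[0,0,190,0,0,0],[-30,25,190,0,0,0],[-60,50,190,0,0,0],[-90,80,190,0,0,0],[-120,110,190,0,0,0],[-150,140,190,0,0,0],[-180,170,190,0,0,0],[-210,200,190,0,0,0],[-240,230,190,0,0,0],[-270,260,190,0,0,0],[-300,290,190,0,0,0],[-300,290,190,0,0,0],[-300,290,190,0,0,0]]'
python3 - <<'E'
from h import *
a,D=ctrl.get_image("top");b,_=ctrl.get_image("scene")
a0=np.load("top0.npz")
print("lid bar depth z",dep("top",[(283,205),(284,206),(283,204),(283,202),(284,200)],D).round(3).tolist())
f=lambda i:cv2.resize(i,(400,400*i.shape[0]//i.shape[1]),interpolation=cv2.INTER_CUBIC)
cv2.imwrite("pics/e1.png",np.hstack([f(a[120:330,140:420]),f(b[130:340,130:410])])[:,:,::-1])
d=cv2.absdiff(a,a0["im"]).max(2);ys,xs=np.where(d[:330,140:420]>60);print("changed px",len(xs),xs.min()+140 if len(xs) else 0,xs.max()+140 if len(xs) else 0,ys.min() if len(xs) else 0,ys.max() if len(xs) else 0)
print(ctrl.get_state()["time"],ctrl.get_state()["ft_force"])
E
```

```text
time: 6.45
position: [0.5323, 0.1646, 0.0482]
tool_rot: [-0.324, -3.125, -0.002]
ft_force: [-7.4, -2.3, 22.7]
grip_width: 0.006
grip_force: 11.2
time: 8.95
position: [0.2328, 0.454, 0.2359]
tool_rot: [0.324, 3.124, -0.0]
ft_force: [1.0, 0.6, 0.1]
grip_width: 0.007
grip_force: 0.0
lid bar depth z [[0.564, 0.032, 0.026], [0.56, 0.03, 0.039], [0.567, 0.032, 0.024], [0.561, 0.033, 0.082], [0.566, 0.031, 0.078]]
changed px 1126 214 355 183 224
9.05 [-0.10155363 -0.74368921 -0.01437703]
```

View pics/e1.png

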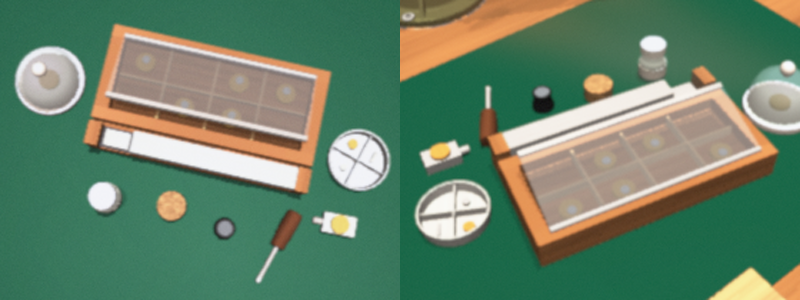

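The lid stands ajar: its front bar is at z≈0.08, as expected for full tilt. The image changes lie only in the lid and key area (x 214–355, y 183–224), so all the loose things are where they were, and the hand is clear.

```bash
python3 -c "
from bench import ctrl
print(ctrl.close_job())"
```

```text
the job is handed in; nothing more can be done
None
```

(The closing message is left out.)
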